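# Shut the tea canister, then present the infuser ball to the teapot

## Task

The steel infuser ball is filled, so first screw the cap of the round tea canister fully shut, clockwise. Then lift the dished plate straight up off its trivet by its overhead handle and, in the air, turn it a quarter turn so that its pouring lip, now facing the robot, faces the side where the teapot stands, keeping it level with the loose ball in its middle and leaving everything else in place. Finish still holding the plate level about 10 cm above the trivet: do not put it down or let go.

Things in the scene. Friction and masses are not known exactly. Their poses are not given: they have to be found in the camera images.
- trivet: Square hard black silicone trivet, 140 x 140 x 10 mm, lying on the table and not moving; origin at the centre of its underside, z up. The dished plate stands on its middle.
- dish: Round white ceramic dished plate, 136 mm across, rim 24 mm high, 0.3 kg, standing on the trivet with axes parallel to it. Origin at the centre of its underside, z up; pouring lip along its -x, at the start roughly towards the robot. Inside, a flat middle 15 mm across, 10 mm above the origin, then rising 10 to 25 degrees. Fixed overhead handle: legs at y = +-66 mm, bar between them along y.
- dish_bar (a point): Middle of the handle's bar, 108 mm above the plate's origin; the bar is 14 mm wide (plate x), 16 mm high, and 120 mm free between the legs (plate y). Axes as the plate's. The underside of the bar is 50 mm above the top of the ball.
- dish_lip (a point): Tip of the pouring lip, 98 mm from the plate's centre along the plate's -x, 27 mm above the plate's origin; lip 36 mm wide.
- ball_center (a point): Centre of the closed stainless steel tea infuser ball, 32 mm across, 35 g, lying loose in the middle of the plate; it can roll. Its axes mean nothing.
- canister: Round stainless tea canister, 86 mm across, 86 mm high to the shoulder, fixed to the table; origin at the centre of its underside, z up. A nib on its upper edge at its -x (roughly towards the robot) is where the cap's grip bar points when shut. Stands left or right of the trivet, the teapot on the other side. (Not the rectangular latch tin at the back.)
- cap (a joint): Turn of the canister's captive screw cap, rad: 0 fully shut (a stop; grip bar in line with the nib), growing anticlockwise seen from above as it is unscrewed, up to 1.5; starts 0.8 to 1.3 open. It turns about its upright axis, stays where it is left, needs about 0.05 N m and does not rise.
- cap_grip (a point): Point to grip on the raised grip bar across the cap, on the turning axis, 127 mm above the table; the bar is 60 mm long (this point's x axis), 14 mm wide (its y axis) and 34 mm high, its top 9 mm above and its foot 25 mm below this point. The cap's round top below it is 72 mm across. The point turns with the cap.
- teapot: White ceramic teapot without its lid, loose, 0.8 kg, body 132 mm across and 100 mm high; origin at the centre of its underside; spout along its -x to 125 mm, handle along its +x to 116 mm. Stands to the left or to the right of the trivet. Not to be moved.
- pot_lid: Teapot's lid lying behind the trivet, 82 mm across, 33 mm high with its knob; origin at the centre of its underside. Bystander.
- glass0: Pink drinking glass, 64 mm across, 85 mm high, loose; origin at the centre of its underside. Bystander.
- glass1: Another such pink glass. Bystander.
- glass2: Another such pink glass. Bystander.
- spoon: Short olive wood spoon, 160 mm long, lying crosswise near the robot; loose. Bystander.
Mind the look-alikes: they are no part of the job. What is shaped like the dish but green or pink is not meant.

How it is judged (in metres and radians):
On the way, in this order (a step that is already met when the one before it is completed fails the run):
1. the canister's cap is screwed shut while the plate still stands on the trivet (value of joint cap below 0.1 rad and z of dish in the frame of trivet below 0.02 m), for 0.1 s.
2. the plate is lifted clear of the trivet, not yet turned (z of dish in the frame of trivet above 0.025 m and angle between the x axis of dish and the x axis of trivet, either way round below 0.6 rad), for 0.05 s.
3. in the air, the plate is turned a quarter turn with its lip to the teapot's side, the ball in its middle (z of dish in the frame of trivet above 0.025 m and angle between the x axis of dish and the y axis of trivet, either way round below 0.2 rad and x of teapot in the frame of dish below -0.05 m and horizontal distance between ball_center and dish below 0.018 m), for 0.1 s.
At the end, for the whole second after the job is handed in: Cap within 0.1 rad of shut; the gripper holds the plate at rest 5 to 19 cm clear above the trivet, over its centre within 60 mm, level within 0.09 rad, a quarter turn (within 0.17 rad) from its start, lip on the teapot's side, the ball within 15 mm of its middle (value of joint cap below 0.1 rad and z of dish in the frame of trivet between 0.06 and 0.2 m and horizontal distance between dish and trivet below 0.06 m and angle between the x axis of dish and the y axis of trivet, either way round below 0.17 rad and x of teapot in the frame of dish below -0.05 m and angle between dish's own z axis and vertical below 0.09 rad and horizontal distance between ball_center and dish below 0.015 m and z of ball_center in the frame of dish between 0.015 and 0.035 m and linear speed of dish below 0.03 m/s and angular speed of dish below 0.15 rad/s and contact force between dish and the fingers above 0.5 N and contact force between dish and trivet below 0.05 N); the arm keeps its last pose, push and grip.
It fails at once if the ball rolls well out of the plate's middle (more than 35 mm) (horizontal distance between ball_center and dish above 0.035 m).
It fails at once if the plate is tilted by more than 0.2 rad (angle between dish's own z axis and vertical above 0.2 rad).
It fails at once if the teapot, its lid, a glass or the spoon is pushed away by more than 20 mm (distance of any of teapot, pot_lid, glass0, glass1, glass2, spoon from where it was at the start of the episode above 0.02 m).
It also fails if it takes over 51 s, if anything falls off the work surface, if the arm or the gripper's body presses on something with over 40 N, if the wrist force passes 120 N, or if a joint passes its speed limit or range.

## Robot

A 7-joint arm with a two-finger parallel gripper is mounted at the origin on the work surface. World frame = base frame: x ahead of the robot, y to its left, z up, the work surface at z = 0. Lengths are in mm, angles in rad, forces in N, time in s.
With the tool pointing down it reaches from about 350 to 900 mm from the base axis. Payload 7.2 kg.
Tool frame: the origin (TCP) lies between the finger pads; the fingertips stand bot.tip_extent ahead of it and the grasp point (between the pads) lies 8 mm behind it (bot.tip_extent is the distance from the TCP to the fingertips, in mm); z points along the fingers, y is the line along which they close (so a half turn about z gives the same grasp; the last joint's range is limited). The gripper opens to 85 mm and grips with 20 to 120 N. Pads are 22 mm wide; open, the fingers measure 114 mm over their backs; the gripper's body (76 mm by 85 mm) begins 54 mm behind the grasp point. The pads swing forward as they close: fully open they stand 13 mm farther back than shut.
Start: joints at [-1.174, 0.411, -0.013, 1.596, 0.006, 1.134, -0.082], TCP at [280.162, 558.694, 211.997] pointing down, gripper open.
Joint ranges: [-2.95, 2.95], [-0.29, 1.99], [-1.47, 1.44], [0.14, 2.54], [-1.03, 4.17], [0.13, 1.85], [-2.86, 2.86]. Speed limits (rad/s): [2.39, 2.39, 3.01, 3.01, 3.14, 3.14, 3.14].

## Interface

Orientations are given as a 3x3 rotation matrix whose columns are the frame's x, y, z axes.
In Python, from bench import bot gives the robot as it stands.
- The arm moves only by the tool arm_command, never from a script. Its argument "motion" is text: rows parted by semicolons, each of 7 numbers parted by spaces: the shift along the tool's x, y, z in units of 50 mm (1.0 is 50 mm), then the turn, a rotation vector about the tool's x, y, z in units of 6 degrees (1.0 is 6 degrees), then the finger opening in mm, from 0 to 85.4. In form: dx dy dz ax ay az claw; .... A call has 1 to 12 rows; each row is the pose to reach, as a shift and turn from the pose commanded when the call began, along the tool's axes at that moment; what a row does not reach only later rows make up. A row lasts 1/8 s, in which the tool goes at most 62.5 mm and 10.7 degrees, less where a joint would pass 70% of its speed; a pose out of reach is approached as far as the arm can. A call with a gripper value outside its range is refused whole. The fingers move at their own pace and stop on an object; "squeeze" is the grip in N (left out, the last holds). Time passes only in rows, so rows that repeat a pose let the fingers close. It gives the time, the measured TCP pose, the force, the opening and the grip force at its end, in the units of the state.
- bot.get_obs(): the state, without advancing time (a new reading comes with each control period).
- bot.get_image(name): name is "scene" or "top" or "wrist"; returns a dict with "pixels" (400x640x3 uint8, blue, green, red), "camera_matrix" (3x3 intrinsics, pixels), "world_to_cam" (4x4, takes a point from world to camera coordinates). Camera axes: x right, y down, z forward; pixel columns grow to the right and rows downward; lengths in mm; the calibration is good to about 2 mm. A picture is of the moment at which its call begins. There is no depth.
- bot.sign_off(): hands the job in; it is judged then, once.
The state is a dict: "t": time; "joint_positions": joint angles; "dq": joint speeds; "joint_torque": joint torques, N m; "position": TCP position; "eef_rot": TCP orientation; "contact_force": force on the tool from outside, world axes, zero at the start; "torque": the same for the moment, N m; "finger_gap": finger opening in mm; "grasp_force": force on a finger pad.
Only numpy, scipy, OpenCV 4.12 (cv2) and the standard library are available. Lean on these libraries where they do the work, as an engineer would, in place of code of your own. Each camera call takes 0.05 s, during which the arm holds its last target. There are 200 camera calls.

## Working session

There is one attempt and no reset: what is moved stays moved. The work goes in short steps, Python scripts to look and compute and a tool call to move; the robot and the scene stay as the last step left them, time stands still between calls to the robot, and variables do not carry over. Pictures are saved under pics/ and viewed, at most 11 in all, crops included, and the job is handed in when it is done.

Besides the shell and the picture viewer there is one more tool, called after "Call:" as name(argument=value, ...) on one line, values as JSON. arm_command: Moves the arm, as the interface text tells. Its arguments: {"type":"object","properties":{"motion":{"type":"string"},"squeeze":{"type":"number"}},"required":["motion"]}

```bash
mkdir -p pics; ls; cat > h.py <<'E'
import numpy as np, cv2
from bench import bot
def cam(name):
    im=bot.get_image(name); return np.array(im["pixels"]),np.array(im["camera_matrix"]),np.array(im["world_to_cam"])
def ray(K,T,u,v):
    R=T[:3,:3];c=-R.T@T[:3,3];d=R.T@np.linalg.inv(K)@np.array([u,v,1.]);return c,d
def onz(K,T,u,v,z):
    c,d=ray(K,T,u,v);return c+d*(z-c[2])/d[2]
def proj(K,T,p):
    q=K@(T[:3,:3]@np.array(p,float)+T[:3,3]);return q[:2]/q[2]
E
python3 - <<'E'
from h import *
np.set_printoptions(precision=3,suppress=True)
for n in("scene","top"):
    p,K,T=cam(n);cv2.imwrite(f"pics/{n}0.png",p);np.savez(f"{n}0",p=p,K=K,T=T);print(n,K[0,0],K[0,2],-T[:3,:3].T@T[:3,3],T[:3,:3])
o=bot.get_obs();print(o["t"],o["position"],o["eef_rot"],o["finger_gap"],bot.tip_extent)
E
```

```text
pics
scene 492.0823250419907 322.32853881745876 [1435.942 -334.36   895.597] [[ 0.391  0.92  -0.017]
 [ 0.554 -0.25  -0.794]
 [-0.734  0.301 -0.608]]
top 416.90868374814187 316.37823855200133 [ 261.098   26.448 1202.591] [[ 0.006 -1.     0.005]
 [-0.98  -0.007 -0.2  ]
 [ 0.2   -0.003 -0.98 ]]
0.1 [280.007 558.236 211.261] [[-0.894  0.448 -0.001]
 [ 0.448  0.894 -0.001]
 [-0.    -0.001 -1.   ]] 85.25314459184457 11.0
```

View pics/top0.png

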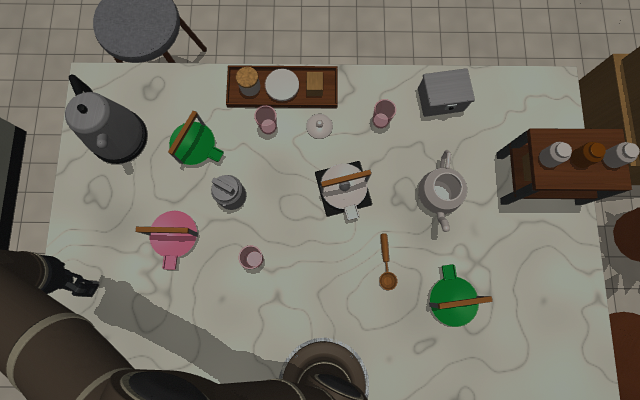

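View pics/scene0.png

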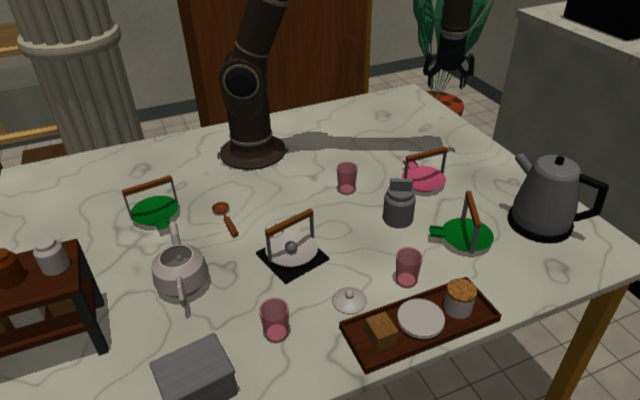

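The top view shows these candidates:
- **Dish:** the white dish with the bar at (345,187). Against it are green (190,143), green (453,301), pink (172,232) and the plain plate on the tray (282,84).
- **Canister:** round steel at (229,192). Against it are the kettle (105,130), the cork jar (247,80) and the latch tin (445,92).
- **Teapot:** (441,192), on the robot's right (-y).

I choose the white dish and the canister at (229,192), and will check them in one close crop.

```bash
python3 - <<'E'
from h import *
a=np.load("top0.npz");p=a['p'];K=a['K'];T=a['T']
c=cv2.resize(p[150:230,200:390],None,fx=4.2,fy=4.2,interpolation=cv2.INTER_CUBIC)
s=np.load("scene0.npz");q=s['p'];d=cv2.resize(q[170:285,250:425],None,fx=2.2,fy=2.2,interpolation=cv2.INTER_CUBIC)
o=np.zeros((c.shape[0]+d.shape[0],800,3),np.uint8);o[:c.shape[0],:c.shape[1]]=c[:,:800];o[c.shape[0]:,:d.shape[1]]=d
cv2.imwrite("pics/crop.png",o);print(c.shape,d.shape)
# trivet black mask
g=p.max(2); m=np.zeros_like(g);m[155:225,305:385]=(g[155:225,305:385]<45)*255
pts=cv2.findNonZero(m);r=cv2.minAreaRect(cv2.convexHull(pts));print("trivet rect",r)
for b in cv2.boxPoints(r):print(b,onz(K,T,*b,10))
E
```

```text
(336, 798, 3) (253, 385, 3)
trivet rect ((344.79412841796875, 187.67648315429688), (45.839229583740234, 51.175018310546875), 75.96376037597656)
[314.41177 171.64708] [591.24850916  28.54470928  10.        ]
[364.05887 159.2353 ] [ 630.60410061 -119.19597523   10.        ]
[375.17648 203.70589] [ 495.71966246 -149.33965221   10.        ]
[325.5294  216.11766] [458.09764848  -4.56930608  10.        ]
```

View pics/crop.png

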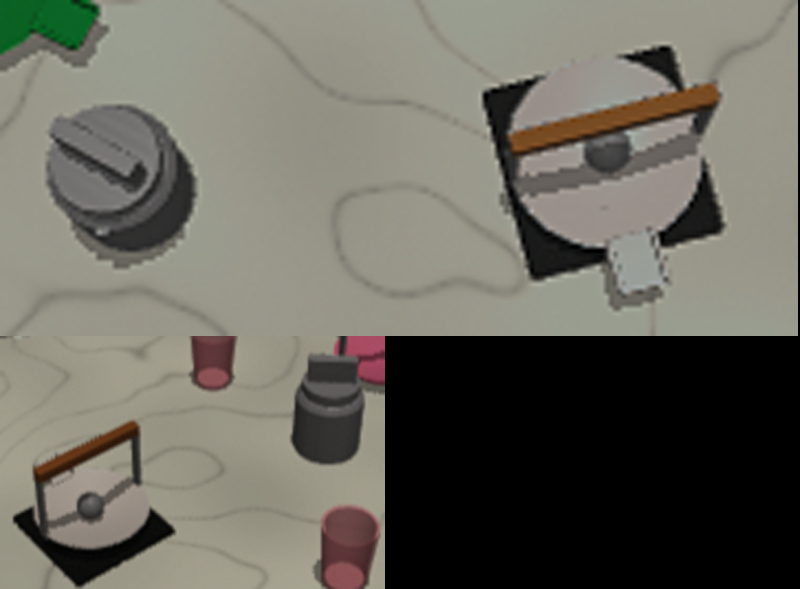

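The crop confirms both choices. The canister's grip bar runs from about (214,180) to (233,192), open roughly 1 rad, with the nib near (224,205). The dish bar runs from about (322,184) to (370,172), the ball is at (345,186), and the lip at (352,213) points towards the robot.

```bash
python3 - <<'E'
from h import *
np.set_printoptions(precision=3,suppress=True)
a=np.load("top0.npz");p=a['p'];K=a['K'];T=a['T']
s=np.load("scene0.npz");Ks,Ts=s['K'],s['T']
f=lambda u,v:(200+u/4.2,150+v/4.2)
for n,uv,z in [("capA",(60,127),136),("capB",(140,174),136),("capdisc",(104,158),102),("nib",(100,231),86),("barL",(512,142),116+10),("barR",(717,92),126),("lip",(640,290),37)]:
    print(n,onz(K,T,*f(*uv),z))
hsv=cv2.cvtColor(p,cv2.COLOR_BGR2HSV);m=((hsv[...,0]>5)&(hsv[...,0]<20)&(hsv[...,1]>120)).astype(np.uint8);m[:160]=0;m[200:]=0;m[:,:310]=0;m[:,380:]=0
r=cv2.minAreaRect(cv2.findNonZero(m));print(r,onz(K,T,*r[0],122),[onz(K,T,*b,126)[:2] for b in cv2.boxPoints(r)])
o=bot.get_obs();print(o["position"],o["joint_positions"])
for n,x in [("glass266",(266,126)),("glass384",(384,112)),("glass251",(251,259)),("teapot",(441,192))]:print(n,onz(K,T,*x,60))
E
```

```text
capA [531.065 291.876 136.   ]
capB [501.205 240.38  136.   ]
capdisc [519.273 270.872 102.   ]
nib [474.392 274.603  86.   ]
barL [525.824   8.205 126.   ]
barR [ 559.496 -122.238  126.   ]
lip [445.744 -79.844  37.   ]
((345.85296630859375, 177.91177368164062), (5.5783185958862305, 50.20487594604492), 75.96376037597656) [543.492 -55.892 122.   ] [array([532.69 ,  11.103]), array([ 567.2  , -119.219]), array([ 552.242, -122.54 ]), array([517.921,   7.459])]
[280.007 558.236 211.261] [-1.174  0.412 -0.013  1.597  0.006  1.134 -0.082]
glass266 [713.475 169.817  60.   ]
glass384 [ 759.505 -173.919   60.   ]
glass251 [330.489 199.092  60.   ]
teapot [ 520.687 -327.986   60.   ]
```

Call:
arm_command(motion="-0.68 -0.3 0 0 0 -1.44 85; -1.37 -0.61 0 0 0 -2.88 85; -2.05 -0.91 0 0 0 -4.32 85; -2.74 -1.22 0 0 0 -5.76 85; -3.42 -1.52 0 0 0 -7.2 85; -4.11 -1.83 0 0 0 -8.64 85; -4.8 -2.13 0 0 0 -10.08 85; -5.48 -2.44 0 0 0 -11.52 85; -6.16 -2.74 0 0 0 -12.96 85; -6.85 -3.05 0 0 0 -14.4 85; -6.85 -3.05 0 0 0 -14.4 85; -6.85 -3.05 0 0 0 -14.4 85", squeeze=40)

```text
t: 1.6
position: [517.4, 269.2, 211.6]
eef_rot: [[-0.505, -0.863, -0.001], [-0.863, 0.505, 0.0], [0.0, 0.001, -1.0]]
contact_force: [-0.6, 0.2, -0.1]
finger_gap: 85.3
grasp_force: 0.0
```

```bash
python3 - <<'E'
from h import *
np.set_printoptions(precision=3,suppress=True)
o=bot.get_obs();print(o["t"],o["position"],o["eef_rot"],o["joint_positions"])
p,K,T=cam("wrist");np.savez("w1",p=p,K=K,T=T);cv2.imwrite("pics/w1.png",p)
print(-T[:3,:3].T@T[:3,3]);print(proj(K,T,(518,268,136)),proj(K,T,(531,292,136)),proj(K,T,(474,274,86)))
E
```

```text
1.6 [517.426 269.245 211.639] [[-0.505 -0.863 -0.001]
 [-0.863  0.505  0.   ]
 [ 0.     0.001 -1.   ]] [-0.442  0.348 -0.156  1.693  0.058  1.106  1.997]
[475.558 199.053 372.404]
[315.986 203.262] [317.206 235.624] [361.813 167.377]
```

View pics/w1.png

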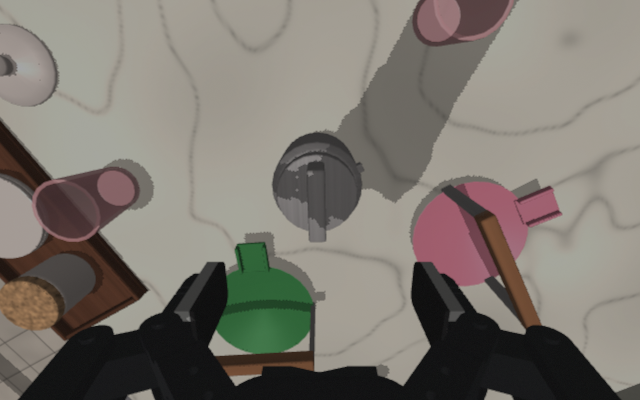

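The wrist view shows the cap's grip bar upright in the picture from (317,163) to (317,241), almost exactly at its predicted place. The nib is at (360,166).

```bash
python3 - <<'E'
from h import *
np.set_printoptions(precision=3,suppress=True)
a=np.load("w1.npz");K=a['K'];T=a['T'];f=lambda u,v,z:onz(K,T,u,v,z)
A=f(317,163,136);B=f(317,241,136);c=(A+B)/2;n=f(360,166,86);print(A,B,c,n)
a1=np.arctan2(*(A-B)[1::-1]);a2=np.arctan2(*(n-c)[1::-1]);print(a1,a2,(a1-a2)%np.pi)
R=np.array(bot.get_obs()["eef_rot"]);print(R.T@(c-np.array(bot.get_obs()["position"])))
E
```

```text
[501.366 241.227 136.   ] [533.529 295.982 136.   ] [517.448 268.604 136.   ] [474.817 272.058  86.   ]
-2.1018960627927417 3.060742562435021 1.120546681951824
[ 0.88  -1.02  75.735]
```

Call:
arm_command(motion="0.02 -0.02 0.7 0 0 0 85; 0.02 -0.02 1.4 0 0 0 85; 0.02 -0.02 1.85 0 0 0 85; 0.02 -0.02 1.85 0 0 0 85; 0.02 -0.02 1.85 0 0 0 10; 0.02 -0.02 1.85 0 0 0 10; 0.02 -0.02 1.85 0 0 0 10; 0.02 -0.02 1.85 0 0 0 10; 0.02 -0.02 1.85 0 0 0 10; 0.02 -0.02 1.85 0 0 0 10; 0.02 -0.02 1.85 0 0 0 10; 0.02 -0.02 1.85 0 0 0 10", squeeze=40)

```text
t: 3.15
position: [518.3, 267.5, 119.5]
eef_rot: [[-0.503, -0.864, -0.0], [-0.864, 0.503, 0.0], [-0.0, 0.0, -1.0]]
contact_force: [-0.3, 0.3, 0.2]
finger_gap: 10.0
grasp_force: 0.0
```

```bash
python3 - <<'E'
from h import *
p,K,T=cam("wrist");o=bot.get_obs();print(o["finger_gap"],o["grasp_force"],o["contact_force"])
q,_,_=cam("scene")
c=cv2.resize(q[150:250,330:480],(600,400))
cv2.imwrite("pics/w2.png",np.hstack([cv2.resize(p[100:400,120:520],(400,300)),cv2.resize(q[150:250,350:450],(300,300))]))
E
```

```text
9.812385503626057 0.0 [ 0.54478386 -0.33030594 -0.23963389]
```

View pics/w2.png

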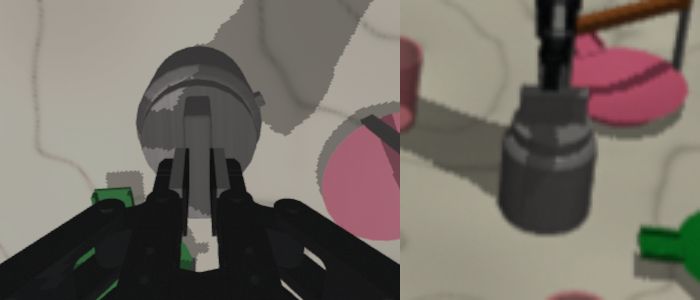

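The fingers reached 10 mm with no force, although the bar is 14 mm wide, so they may be standing above the bar. I'll check the height against the projections before going on.

```bash
python3 - <<'E'
from h import *
np.set_printoptions(precision=1,suppress=True)
o=bot.get_obs();P=np.array(o["position"]);R=np.array(o["eef_rot"]);print(P,o["joint_positions"])
q,K,T=cam("scene");w,Kw,Tw=cam("wrist")
for n,x in [("tip",P+11*R[:,2]),("tcp",P),("tcp-20",P-20*R[:,2]),("tcp-40",P-40*R[:,2])]:
    print(n,x,proj(K,T,x),(proj(K,T,x)-[350,150])*3+[400,0],proj(Kw,Tw,x)-[120,100])
for z in(102,136):
  x=[517.4,268.6,z];print(z,(proj(K,T,x)-[350,150])*3+[400,0],proj(Kw,Tw,x)-[120,100])
print(bot.get_obs()["finger_gap"],bot.get_obs()["t"])
E
```

```text
[518.3 267.5 119.5] [-0.4  0.4 -0.2  1.8  0.1  0.9  2. ]
tip [518.3 267.5 108.5] [398.9 188.3] [546.8 114.9] [197.2 140.5]
tcp [518.3 267.5 119.5] [399.3 185. ] [547.8 105. ] [197.1 149.2]
tcp-20 [518.3 267.5 139.5] [399.8 178.9] [549.5  86.7] [197.  167.8]
tcp-40 [518.3 267.5 159.5] [400.4 172.7] [551.3  68.1] [196.7 191.5]
102 [546.8 119.8] [199.5 136.6]
136 [549.8  89.1] [199.7 165.1]
10.232454375938858 3.35
```

Call:
arm_command(motion="0 0 0 0 0 0 0; 0 0 0 0 0 0 0; 0 0 0 0 0 0 0; 0 0 0 0 0 0 0", squeeze=40)

```text
t: 3.85
position: [518.3, 267.5, 119.5]
eef_rot: [[-0.504, -0.864, -0.0], [-0.864, 0.504, 0.0], [-0.0, 0.0, -1.0]]
contact_force: [-0.6, 0.4, -0.2]
finger_gap: -0.2
grasp_force: 0.0
```

```bash
python3 - <<'E'
from h import *
p,K,T=cam("wrist");q,_,_=cam("scene");t,_,_=cam("top")
print(bot.get_obs()["finger_gap"],bot.get_obs()["grasp_force"])
cv2.imwrite("pics/w3.png",np.hstack([cv2.resize(p[150:350,220:420],(400,400)),cv2.resize(q[160:220,370:430],(400,400),interpolation=cv2.INTER_CUBIC)]))
E
```

```text
0.22776230534588773 0.0
```

View pics/w3.png

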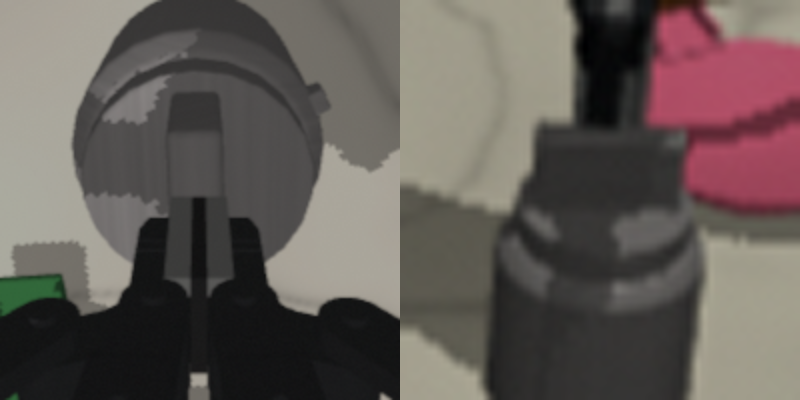

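The closed fingers stand on top of the bar: tips at about scene (401,179) and wrist (319,248). That is about 30 mm higher than the stated tip extent puts them. I'll triangulate the real tip.

```bash
python3 - <<'E'
from h import *
np.set_printoptions(precision=1,suppress=True)
o=bot.get_obs();P=np.array(o["position"]);R=np.array(o["eef_rot"])
q,K,T=cam("scene");w,Kw,Tw=cam("wrist")
c1,d1=ray(K,T,401.5,179);c2,d2=ray(Kw,Tw,319.5,248.5)
s=np.linalg.lstsq(np.c_[d1,-d2],c2-c1,rcond=None)[0];a=c1+s[0]*d1;b=c2+s[1]*d2
print(a,b,"tool frame",R.T@((a+b)/2-P))
for h in range(-30,20,5):print(h,[proj(Kw,Tw,P+R@[k,0,h])[1].round(0) for k in(0,11)],proj(K,T,P+R@[0,0,h])[1].round(1))
print(Tw[:3,:3]@R, Tw[:3,:3]@P+Tw[:3,3])
E
```

```text
[516.8 273.7 136.4] [514.1 262.8 130.9] tool frame [  0.8   2.8 -14.2]
-30 [np.float64(279.0), np.float64(258.0)] 175.8
-25 [np.float64(273.0), np.float64(252.0)] 177.4
-20 [np.float64(268.0), np.float64(248.0)] 178.9
-15 [np.float64(263.0), np.float64(243.0)] 180.4
-10 [np.float64(258.0), np.float64(239.0)] 182.0
-5 [np.float64(253.0), np.float64(235.0)] 183.5
0 [np.float64(249.0), np.float64(231.0)] 185.0
5 [np.float64(245.0), np.float64(227.0)] 186.5
10 [np.float64(241.0), np.float64(224.0)] 188.0
15 [np.float64(238.0), np.float64(220.0)] 189.5
[[-0.   1.  -0. ]
 [-0.9 -0.  -0.3]
 [-0.3  0.   0.9]] [ -1.   27.  178.3]
```

Both views agree that the tips are 20 mm behind the reported TCP, not 11 mm ahead. All heights therefore need to go about 31 mm lower. I'll open, go down 29 mm and regrip.

Call:
arm_command(motion="0 0 0 0 0 0 60; 0 0 0 0 0 0 60; 0 0 0 0 0 0 60; 0 0 0 0 0 0 60; 0 0 0.3 0 0 0 60; 0 0 0.58 0 0 0 60; 0 0 0.58 0 0 0 60; 0 0 0.58 0 0 0 0; 0 0 0.58 0 0 0 0; 0 0 0.58 0 0 0 0; 0 0 0.58 0 0 0 0; 0 0 0.58 0 0 0 0", squeeze=40)

```text
t: 5.6
position: [518.8, 267.4, 91.0]
eef_rot: [[-0.504, -0.864, 0.001], [-0.864, 0.504, 0.0], [-0.001, -0.001, -1.0]]
contact_force: [1.0, -2.9, 3.6]
finger_gap: 13.2
grasp_force: 40.8
```

Call:
arm_command(motion="0 0 0 0 0 0 0; 0 0 0 0 0 0 0; 0 0 0 0 0 0 0")

```text
t: 5.98
position: [518.8, 267.4, 91.0]
eef_rot: [[-0.504, -0.864, 0.001], [-0.864, 0.504, 0.0], [-0.001, -0.001, -1.0]]
contact_force: [0.9, -1.4, 5.0]
finger_gap: 13.2
grasp_force: 41.0
```

Gripped. Now I'll turn the cap clockwise by about 1.12 rad.

Call:
arm_command(motion="0 0 0 0 0 1 0; 0 0 0 0 0 2 0; 0 0 0 0 0 3 0; 0 0 0 0 0 4 0; 0 0 0 0 0 5 0; 0 0 0 0 0 6 0; 0 0 0 0 0 7 0; 0 0 0 0 0 8 0; 0 0 0 0 0 9 0; 0 0 0 0 0 10 0; 0 0 0 0 0 10.7 0; 0 0 0 0 0 10.7 0")

```text
t: 7.48
position: [516.4, 272.0, 91.0]
eef_rot: [[-0.997, 0.075, -0.001], [0.075, 0.997, 0.004], [0.002, 0.004, -1.0]]
contact_force: [-6.8, 9.7, 5.2]
finger_gap: 13.2
grasp_force: 41.1
```

```bash
python3 - <<'E'
from h import *
np.set_printoptions(precision=3,suppress=True)
o=bot.get_obs();print(o["t"],o["contact_force"],o["torque"],o["eef_rot"],o["joint_positions"],o["finger_gap"])
E
```

```text
7.475 [-6.771  9.688  5.229] [ 1.747  1.106 -0.039] [[-0.997  0.075 -0.001]
 [ 0.075  0.997  0.004]
 [ 0.002  0.004 -1.   ]] [-0.654  0.47   0.119  1.829 -0.078  0.845  1.   ] 13.227680510168671
```

Call:
arm_command(motion="0 0 0 0 0 0.5 0; 0 0 0 0 0 1 0; 0 0 0 0 0 1.2 0; 0 0 0 0 0 1.2 0; 0 0 0 0 0 1.2 0")

```text
t: 8.1
position: [517.3, 272.1, 91.2]
eef_rot: [[-0.981, 0.195, 0.0], [0.195, 0.981, 0.004], [0.0, 0.004, -1.0]]
contact_force: [-3.6, 7.8, 4.7]
finger_gap: 13.2
grasp_force: 82.0
```

```bash
python3 - <<'E'
from h import *
np.set_printoptions(precision=3,suppress=True)
o=bot.get_obs();print(o["t"],o["contact_force"],o["torque"],o["eef_rot"])
E
```

```text
8.1 [-3.605  7.841  4.658] [1.669 0.529 1.218] [[-0.981  0.195  0.   ]
 [ 0.195  0.981  0.004]
 [ 0.     0.004 -1.   ]]
```

The yaw torque jumped to 1.2 N m, so the cap is at its stop. I'll relax the twist, open, and rise.

Call:
arm_command(motion="0 0 0 0 0 -0.8 0; 0 0 0 0 0 -0.8 0; 0 0 0 0 0 -0.8 60; 0 0 0 0 0 -0.8 60; 0 0 0 0 0 -0.8 60; 0 0 0 0 0 -0.8 60; 0 0 -0.8 0 0 -0.8 60; 0 0 -1.6 0 0 -0.8 60; 0 0 -2.4 0 0 -0.8 60; 0 0 -2.4 0 0 -0.8 60")

```text
t: 9.35
position: [520.1, 268.2, 214.0]
eef_rot: [[-0.993, 0.119, 0.005], [0.119, 0.993, 0.003], [-0.005, 0.004, -1.0]]
contact_force: [-0.0, 0.3, -0.7]
finger_gap: 59.9
grasp_force: 0.0
```

```bash
python3 - <<'E'
from h import *
np.set_printoptions(precision=3,suppress=True)
o=bot.get_obs();P=np.array(o["position"]);R=np.array(o["eef_rot"]);print(o["t"],P,R,o["contact_force"],o["finger_gap"])
p,K,T=cam("wrist");np.savez("w4",p=p,K=K,T=T);cv2.imwrite("pics/w4.png",p)
a=np.load("top0.npz");print(onz(a['K'],a['T'],345.85,177.9,122))
E
```

```text
9.35 [520.141 268.222 213.96 ] [[-0.993  0.119  0.005]
 [ 0.119  0.993  0.003]
 [-0.005  0.004 -1.   ]] [-0.037  0.257 -0.686] 59.879688360912596
[543.524 -55.884 122.   ]
```

View pics/w4.png

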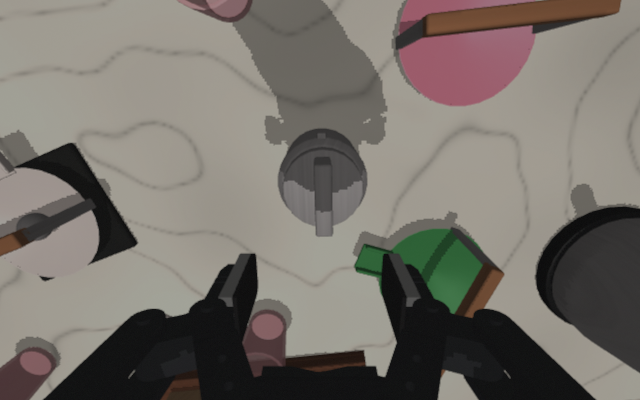

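The grip bar (323,157)-(324,236) is in line with the nib (321,133), so the cap is shut. Next I go above the dish bar, with tool y across the bar.

Call:
arm_command(motion="-0.14 -0.7 0 0 0 1.27 60; -0.27 -1.42 0 0 0 2.54 60; -0.41 -2.13 0 0 0 3.82 60; -0.55 -2.84 0 0 0 5.09 60; -0.68 -3.56 0 0 0 6.36 60; -0.82 -4.27 0 0 0 7.63 60; -0.96 -4.98 0 0 0 8.9 60; -1.1 -5.7 0 0 0 10.18 60; -1.23 -6.4 0 0 0 11.45 60; -1.23 -6.4 0 0 0 11.45 60; -1.23 -6.4 0 0 0 11.45 60")

```text
t: 10.78
position: [540.8, -56.9, 209.5]
eef_rot: [[-0.251, 0.968, -0.002], [0.968, 0.251, 0.0], [0.001, -0.002, -1.0]]
contact_force: [-0.2, -0.3, 0.4]
finger_gap: 60.1
grasp_force: 0.0
```

```bash
python3 - <<'E'
from h import *
np.set_printoptions(precision=3,suppress=True)
o=bot.get_obs();P=np.array(o["position"]);R=np.array(o["eef_rot"]);print(o["t"],P,R,o["joint_positions"])
p,K,T=cam("wrist");np.savez("w5",p=p,K=K,T=T);cv2.imwrite("pics/w5.png",p)
hsv=cv2.cvtColor(p,cv2.COLOR_BGR2HSV);m=((hsv[...,0]>5)&(hsv[...,0]<20)&(hsv[...,1]>120)).astype(np.uint8)
n,l,st,ce=cv2.connectedComponentsWithStats(m)
for i in range(1,n):
    if st[i,4]>200:print(st[i],ce[i],cv2.minAreaRect(cv2.findNonZero((l==i).astype(np.uint8))))
print(proj(K,T,(543,-57,126)))
E
```

```text
10.775 [540.773 -56.925 209.454] [[-0.251  0.968 -0.002]
 [ 0.968  0.251  0.   ]
 [ 0.001 -0.002 -1.   ]] [-0.39   0.292  0.507  1.823 -0.16   1.069  0.43 ]
[600  17  33  57 222] [614.784  44.027] ((615.1728515625, 44.62186050415039), (10.030204772949219, 63.40336990356445), 24.567171096801758)
[ 534   16  106  220 7761] [597.643 156.185] ((586.4999389648438, 125.49998474121094), (218.99996948242188, 104.99998474121094), 90.0)
[ 316  112   17  162 2549] [324.349 189.945] ((324.0, 192.5), (161.0, 16.0), 90.0)
[  55  193  138   44 2377] [112.156 217.461] ((122.0111083984375, 223.97543334960938), (138.88414001464844, 36.3324089050293), 14.89869499206543)
[323.652 201.133]
```

View pics/w5.png

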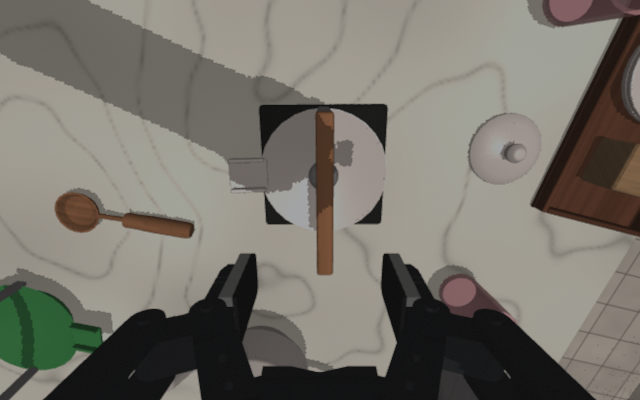

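The wrist view shows the wooden dish bar upright in the picture, (325,112)-(325,274), parallel to the tool. The lip is at the left (247,175) and the ball at (323,177). The teapot is behind the fingers.

```bash
python3 - <<'E'
from h import *
np.set_printoptions(precision=1,suppress=True)
a=np.load("w5.npz");K=a['K'];T=a['T'];o=bot.get_obs();P=np.array(o["position"]);R=np.array(o["eef_rot"])
A=onz(K,T,324.5,112,126);B=onz(K,T,325,274,126);c=(A+B)/2;print(A,B,c,R.T@(c-P))
t=[onz(K,T,*x,10) for x in [(260,104),(387,104),(383,224),(266,224)]];print(np.mean(t,0),t)
E
```

```text
[526.1   9.3 126. ] [ 561.  -120.5  126. ] [543.5 -55.6 126. ] [ 0.1  2.9 83.6]
[544.3 -55.3  10. ] [array([460.5,  -5.6,  10. ]), array([591.6,  28.4,  10. ]), array([ 630.4, -104.2,   10. ]), array([ 494.5, -139.6,   10. ])]
```

Call:
arm_command(motion="0 0.06 0.6 0 0 0 60; 0 0.06 1.2 0 0 0 60; 0 0.06 1.7 0 0 0 60; 0 0.06 2.1 0 0 0 60; 0 0.06 2.4 0 0 0 60; 0 0.06 2.55 0 0 0 60; 0 0.06 2.55 0 0 0 40; 0 0.06 2.55 0 0 0 25; 0 0.06 2.55 0 0 0 20; 0 0.06 2.55 0 0 0 18; 0 0.06 2.55 0 0 0 17; 0 0.06 2.55 0 0 0 16", squeeze=30)

```text
t: 12.32
position: [544.3, -56.8, 83.0]
eef_rot: [[-0.25, 0.968, 0.0], [0.968, 0.25, 0.0], [0.0, 0.0, -1.0]]
contact_force: [0.4, 0.8, 1.1]
finger_gap: 16.2
grasp_force: 0.0
```

Call:
arm_command(motion="0 0 0 0 0 0 15; 0 0 0 0 0 0 15; 0 0 0 0 0 0 14; 0 0 0 0 0 0 14; 0 0 0 0 0 0 13; 0 0 0 0 0 0 12; 0 0 0 0 0 0 11; 0 0 0 0 0 0 9; 0 0 0 0 0 0 6; 0 0 0 0 0 0 3; 0 0 0 0 0 0 0; 0 0 0 0 0 0 0", squeeze=40)

```text
t: 13.82
position: [544.6, -56.9, 83.2]
eef_rot: [[-0.25, 0.968, 0.001], [0.968, 0.25, -0.0], [-0.0, 0.001, -1.0]]
contact_force: [3.9, -0.7, 5.8]
finger_gap: 13.6
grasp_force: 39.9
```

```bash
cat > ballchk.py <<'E'
from h import *
import sys
np.set_printoptions(precision=3,suppress=True)
o=bot.get_obs();P=np.array(o["position"]);R=np.array(o["eef_rot"]);print(o["t"],P,R.ravel(),o["contact_force"],o["finger_gap"],o["grasp_force"],o["joint_positions"])
s,K,T=cam("scene");cv2.imwrite(f"pics/s_{sys.argv[1]}.png",s[150:350,150:450])
p,K,T=cam("wrist");cv2.imwrite(f"pics/w_{sys.argv[1]}.png",p)
E
python3 ballchk.py a; python3 - <<'E'
import cv2,numpy as np
a=cv2.imread("pics/w_a.png");b=cv2.imread("pics/s_a.png")
cv2.imwrite("pics/ab.png",np.hstack([a[0:300,160:480],cv2.resize(b,(450,300))]))
E
```

```text
13.825 [544.599 -56.864  83.203] [-0.25   0.968  0.001  0.968  0.25  -0.    -0.     0.001 -1.   ] [ 3.879 -0.665  5.79 ] 13.610586449490143 39.851438999176025 [-0.329  0.455  0.45   1.94  -0.269  0.804  0.521]
```

View pics/ab.png

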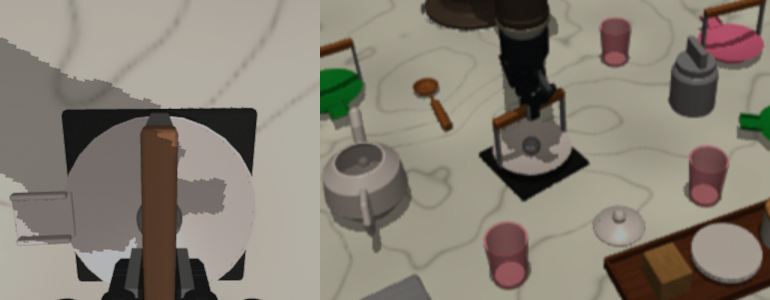

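The fingers hold the bar's middle, and the ball is centred under it at wrist (318,215). Now a gentle lift straight up.

Call:
arm_command(motion="0 0 0 0 0 0 0; 0 0 0 0 0 0 0; 0 0 -0.02 0 0 0 0; 0 0 -0.06 0 0 0 0; 0 0 -0.12 0 0 0 0; 0 0 -0.2 0 0 0 0; 0 0 -0.29 0 0 0 0; 0 0 -0.38 0 0 0 0; 0 0 -0.47 0 0 0 0; 0 0 -0.56 0 0 0 0; 0 0 -0.65 0 0 0 0; 0 0 -0.74 0 0 0 0", squeeze=60)

```text
t: 15.42
position: [544.2, -56.8, 120.3]
eef_rot: [[-0.25, 0.968, 0.0], [0.968, 0.25, 0.0], [0.0, 0.0, -1.0]]
contact_force: [0.2, -0.9, -4.0]
finger_gap: 12.9
grasp_force: 59.8
```

Call:
arm_command(motion="0 0 -0.1 0 0 0 0; 0 0 -0.2 0 0 0 0; 0 0 -0.31 0 0 0 0; 0 0 -0.43 0 0 0 0; 0 0 -0.55 0 0 0 0; 0 0 -0.67 0 0 0 0; 0 0 -0.79 0 0 0 0; 0 0 -0.91 0 0 0 0; 0 0 -1.02 0 0 0 0; 0 0 -1.1 0 0 0 0; 0 0 -1.16 0 0 0 0; 0 0 -1.2 0 0 0 0")

```text
t: 16.92
position: [544.2, -56.8, 180.1]
eef_rot: [[-0.25, 0.968, 0.0], [0.968, 0.25, 0.0], [0.0, 0.0, -1.0]]
contact_force: [0.7, -0.3, -4.1]
finger_gap: 12.9
grasp_force: 59.8
```

```bash
python3 ballchk.py b; python3 - <<'E'
import cv2,numpy as np
a=cv2.imread("pics/w_b.png");b=cv2.imread("pics/s_b.png")
cv2.imwrite("pics/ab2.png",np.hstack([a[0:300,160:480],cv2.resize(b,(450,300))]))
E
```

```text
16.925 [544.235 -56.784 180.106] [-0.25   0.968  0.     0.968  0.25   0.     0.     0.    -1.   ] [ 0.68  -0.262 -4.127] 12.857583616310878 59.795687198638916 [-0.38   0.329  0.501  1.851 -0.185  1.007  0.45 ]
```

View pics/ab2.png

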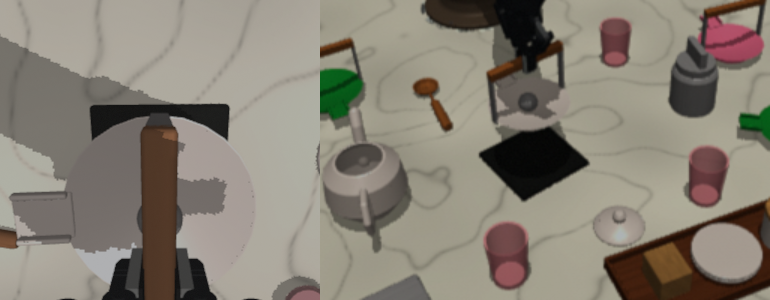

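The plate is lifted, level and about 97 mm up, with the ball still at wrist (318,215). Now I'll turn it a quarter anticlockwise, smoothly.

Call:
arm_command(motion="0 0 0 0 0 0 0; 0 0 0 0 0 -0.05 0; 0 0 0 0 0 -0.2 0; 0 0 0 0 0 -0.45 0; 0 0 0 0 0 -0.8 0; 0 0 0 0 0 -1.25 0; 0 0 0 0 0 -1.75 0; 0 0 0 0 0 -2.25 0; 0 0 0 0 0 -2.75 0; 0 0 0 0 0 -3.25 0; 0 0 0 0 0 -3.75 0; 0 0 0 0 0 -4.25 0")

```text
t: 18.52
position: [544.3, -56.9, 180.0]
eef_rot: [[-0.645, 0.764, 0.0], [0.764, 0.645, 0.0], [-0.0, 0.0, -1.0]]
contact_force: [0.2, 0.2, -4.1]
finger_gap: 12.9
grasp_force: 59.8
```

Call:
arm_command(motion="0 0 0 0 0 -0.5 0; 0 0 0 0 0 -1 0; 0 0 0 0 0 -1.5 0; 0 0 0 0 0 -2 0; 0 0 0 0 0 -2.5 0; 0 0 0 0 0 -3 0; 0 0 0 0 0 -3.5 0; 0 0 0 0 0 -4 0; 0 0 0 0 0 -4.5 0; 0 0 0 0 0 -5 0; 0 0 0 0 0 -5.5 0; 0 0 0 0 0 -6 0")

```text
t: 20.02
position: [544.2, -56.9, 180.0]
eef_rot: [[-0.971, 0.24, -0.0], [0.24, 0.971, -0.0], [0.0, -0.0, -1.0]]
contact_force: [1.1, -0.7, -4.0]
finger_gap: 12.8
grasp_force: 59.8
```

Call:
arm_command(motion="0 0 0 0 0 -0.5 0; 0 0 0 0 0 -1 0; 0 0 0 0 0 -1.5 0; 0 0 0 0 0 -2 0; 0 0 0 0 0 -2.5 0; 0 0 0 0 0 -3 0; 0 0 0 0 0 -3.5 0; 0 0 0 0 0 -3.95 0; 0 0 0 0 0 -4.3 0; 0 0 0 0 0 -4.55 0; 0 0 0 0 0 -4.7 0; 0 0 0 0 0 -4.75 0")

```text
t: 21.52
position: [544.2, -56.8, 180.0]
eef_rot: [[-0.968, -0.25, 0.0], [-0.25, 0.968, 0.0], [-0.0, 0.0, -1.0]]
contact_force: [0.2, 0.4, -2.4]
finger_gap: 12.7
grasp_force: 59.8
```

Call:
arm_command(motion="0 0 0 0 0 0 0; 0 0 0 0 0 0 0; 0 0 0 0 0 0 0; 0 0 0 0 0 0 0; 0 0 0 0 0 0 0; 0 0 0 0 0 0 0; 0 0 0 0 0 0 0; 0 0 0 0 0 0 0")

```text
t: 22.52
position: [544.2, -56.8, 180.0]
eef_rot: [[-0.968, -0.25, -0.0], [-0.25, 0.968, 0.0], [-0.0, 0.0, -1.0]]
contact_force: [0.1, 0.2, -3.9]
finger_gap: 12.8
grasp_force: 59.8
```

```bash
python3 ballchk.py c; python3 - <<'E'
import cv2,numpy as np
a=cv2.imread("pics/w_c.png");b=cv2.imread("pics/s_c.png")
cv2.imwrite("pics/ab3.png",np.hstack([a[0:300,160:480],cv2.resize(b,(450,300))]))
E
```

```text
22.525 [544.235 -56.774 179.981] [-0.968 -0.25  -0.    -0.25   0.968  0.    -0.     0.    -1.   ] [ 0.059  0.164 -3.926] 12.848885695255975 59.77860510349274 [-0.138  0.31   0.192  1.836 -0.069  1.002  1.905]
```

View pics/ab3.png

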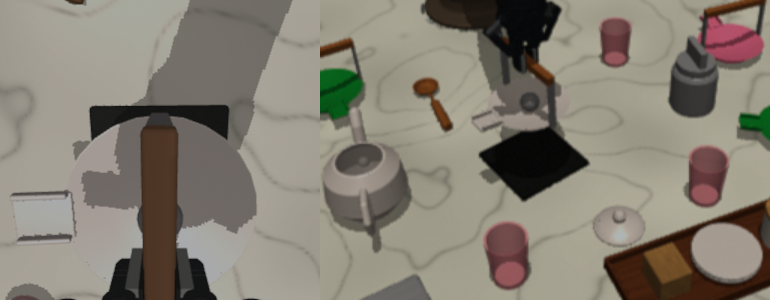

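The plate is turned with its lip towards the teapot, square to the trivet. The ball is still centred at wrist (318,215), and nothing else has moved. I'll hand it in.

```bash
python3 -c "
from bench import bot
print(bot.sign_off())"
```

```text
the job is handed in; nothing more can be done
None
```

I handed the job in with the cap screwed shut to its stop and the plate held level about 97 mm above the trivet, turned a quarter turn with its lip towards the teapot and the ball in its middle; the sign-off returned no verdict.

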